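# Set the pottery wheel to turn the other way

## Task

The tabletop pottery wheel is stopped and must be set to turn the other way for a left-handed potter, by touch alone. Press the ribbed pad of its black control cover so that the cover pops up, press down the near end (the end towards the machine's front) of the large rocker underneath until it snaps over, then push the cover down again and press it until it stays latched shut, and draw back. Leave the small power rocker and the round speed knob as they are, and do not shift, tip or pick up the mug on the wheel or any other thing lying about.

Things in the scene. Friction and masses are not known exactly. Their poses are not given: they have to be found in the camera images.
- wheel: tabletop pottery wheel: fixed blue housing 485 (x) by 360 (y), flat deck 115 above the table. Origin on its underside, mid-width, 220 behind its front; +x from its front (control side, towards the robot) to its back, z up. Wheel axis at x = 115: splash pan 284 across, rim 155 high; wheel head 150 high. Control well: x -200 to -112, y -80 to 80, floor 85 high
- cover (a joint): angle of the black cover over the control well, rad: 0 latched shut; grows as it opens, 1.83 (105 deg, leaning back) fully open; -0.075 pressed in to its firm stop. Plate 85 (x) by 156 (y) by 9.5, hinged at its back edge, top 7.5 above the deck when shut. Push-push latch: press the shut cover in and let go, and a spring swings it fully open in about 1 s
- cover_pad (a point): middle of the top of the ribbed press pad (26 by 44, flush) at the middle of the cover's front edge, 70 from the hinge axis; moves with the cover; 122.5 above the table when shut. To release the latch press it in by 4 mm (about 3 N; its stop is at 5 mm) and let go. To latch, press it in to the stop and let go: it comes back to 122.5 and stays
- cover_edge (a point): middle of the cover's free edge, on its outer face, 88 from the hinge axis; moves with the cover; 201 above the table when open. The open cover is pushed over from behind, with 2 to 3 N near this edge, and its spring opens it again if it is let go before it latches
- cover_hinge (a point): middle of the cover's hinge axis, fixed on the machine: at x = -109, y = 0 in the wheel's frame, 117 above the table; the axis runs along the wheel's y
- direction (a joint): angle of the large black rocker (direction switch), rad: 0 with its far end down (as found), 0.349 with its near end down (wanted). Two flat halves, each 28 long (along the wheel's x) and 28 wide, set at 20 degrees; pivot at x = -145, y = 48 in the wheel's frame, 92.5 above the table. It takes about 2 N, snaps over past the middle and stays. Under the cover
- direction_near (a point): point on the top face of the large rocker's near half, mid-width, 20 from the pivot towards the machine's front; moves with the rocker: 101.5 above the table as found, 95 when that end is down
- power (a joint): angle of the small black rocker (power switch), rad: 0 off, with its far end down; 0.349 on. Each half 15 long and 15 wide; to be left at 0
- power_top (a point): middle of the small power rocker, at x = -145, y = -2 in the wheel's frame, 95 above the table
- speed_mark (a point): tip of the pointer line on top of the round speed knob, 11 from its axis; knob 30 across, its axis at x = -150, y = -50 in the wheel's frame, top 101.5 above the table, turned anyhow at the start; not to be turned
- bisque_mug: white unglazed mug standing on the wheel head, 82 across, 95 high, handle to its +y, origin at the centre of its underside; only to be left alone
- glaze_pot: small white pot with a lid standing on the deck beside the cover on the -y side, 42 across, 47 high, origin at the centre of its underside; only to be left alone
- trim_tool: trimming tool lying on the deck beside the cover on the +y side, 160 long, 11 thick, wooden handle towards its -x and wire loop towards its +x; origin under its middle; only to be left alone
- paper_cup_a: white paper cup on the table, 80 across, 92 high, origin at the centre of its underside; only to be left alone
- paper_cup_b: a second such paper cup; only to be left alone
- bowl: white bowl on the table, 124 across, 50 high, origin at the centre of its underside; only to be left alone
- phone: black phone lying on the table, 74 by 150 by 9, origin at the centre of its underside; only to be left alone
- spoon: steel spoon lying on the table, about 170 long; only to be left alone

How it is judged (in metres and radians):
On the way, in this order (a step that is already met when the one before it is completed fails the run):
1. the cover has popped up and stands open (value of joint cover above 1.5 rad), for 0.2 s.
2. the large rocker has snapped over, near end down, with the cover open (value of joint direction above 0.28 rad and value of joint cover above 1 rad), for 0.2 s.
At the end, for the whole second after the job is handed in: The cover is latched shut by itself (within 0.03 rad of 0), the large rocker has its near end down (above 0.28 rad), the small power rocker is still off (below 0.08 rad), the tip of the speed knob's pointer is within 5 mm of where it was, and every loose thing is within 20 mm of where it stood (value of joint cover between -0.03 and 0.03 rad and value of joint direction above 0.28 rad and value of joint power below 0.08 rad and distance of speed_mark from where it was at the start of the episode below 0.005 m and distance of each of bisque_mug, glaze_pot, trim_tool, paper_cup_a, paper_cup_b, bowl, phone, spoon from where it was at the start of the episode below 0.02 m); the robot touches nothing.
It fails at once if the power rocker was pressed (value of joint power above 0.17 rad).
It fails at once if the speed knob was turned (distance of speed_mark from where it was at the start of the episode above 0.006 m).
It fails at once if a loose thing was shifted or picked up (distance of any of bisque_mug, glaze_pot, trim_tool, paper_cup_a, paper_cup_b, bowl, phone, spoon from where it was at the start of the episode above 0.025 m).
It fails at once if a standing thing was tipped (angle between any of bisque_mug, glaze_pot, paper_cup_a, paper_cup_b, bowl's own z axis and vertical above 0.35 rad).
It also fails if it takes over 54 s, if anything falls off the work surface, if the arm or the gripper's body presses on something with over 40 N, if the wrist force passes 120 N, or if a joint passes its speed limit or range.

## Robot

A 6-joint arm with a two-finger parallel gripper is mounted at the origin on the work surface. World frame = base frame: x ahead of the robot, y to its left, z up, the work surface at z = 0. Lengths are in mm, angles in rad, forces in N, time in s.
With the tool pointing down it reaches from about 275 to 750 mm from the base axis. Payload 10.2 kg.
Tool frame: the origin (TCP) lies at the very end of the fingers, on their centre line; the grasp point (between the pads) lies 19 mm behind it (r.grip_point_offset is the distance from the TCP to the grasp point, in mm); z points along the fingers, x is the direction in which the jaws open and shut, and the axes are right-handed (so a half turn about z gives the same grasp; the last joint's range is limited). The gripper opens to 88 mm and grips with 3 to 60 N. Pads are 18 mm wide; open, the fingers measure 123 mm over their backs; the gripper's body (75 mm by 187 mm) begins 45 mm behind the grasp point.
Start: joints at [-1.506, 0.313, 1.498, -0, 1.331, -0.223], TCP at [149.005, -503.417, 238.72] pointing down, gripper open.
Joint ranges: [-2.94, 2.94], [-0.97, 2.17], [0.19, 2.56], [-1.23, 4.37], [0.02, 3.11], [-2.88, 2.88]. Speed limits (rad/s): [2.39, 2.39, 3.01, 3.14, 3.14, 3.14].

## Interface

Orientations are given as a 3x3 rotation matrix whose columns are the frame's x, y, z axes.
In Python, from workcell import r gives the robot as it stands.
- The arm moves only by the tool arm_command, never from a script. Its argument "deltas" is text: rows parted by semicolons, each of 4 numbers parted by spaces: the shift along the world's x, y, z in mm, then the turn about the world's z in degrees. In form: x y z roll; .... A call has 1 to 10 rows; each row shifts and turns the commanded pose from where the row before left it; what a row does not reach is not made up. A row lasts 1/12 s, in which the tool goes at most 41.7 mm and 7.16 degrees, less where a joint would pass 70% of its speed; a pose out of reach is approached as far as the arm can. A call with a gripper value outside its range is refused whole. "claw" is the gripper command: -1 is fully open, 1 is shut, values between are in proportion, set as the call begins (left out, the last holds). The fingers move at their own pace and stop on an object; "squeeze" is the grip in N (left out, the last holds). Time passes only in rows, so rows that do not move let the fingers close. It gives the time, the measured TCP pose, the force and the opening at its end, in the units of the state.
- r.get_obs(): the state, without advancing time (a new reading comes with each control period).
- r.camera(name): name is "scene" or "top" or "wrist"; returns the picture (420x560x3 uint8, red, green, blue); there is no depth.
- r.get_calibration(name): a dict with "K" (3x3 intrinsics, pixels), "k1" (the pictures are not rectified: a ray, as slopes to the right and down, at radius r is drawn at 1 + k1 r^2 times it, then the intrinsics apply), "R" (3x3) and "t" (3): a world point X has camera coordinates R X + t. Camera axes: x right, y down, z forward; pixel columns grow to the right and rows downward; lengths in mm; the calibration is good to about 2 mm. A picture is of the moment at which its call begins: read the wrist's pose just before it. get_calibration takes no time and is no camera call; for the wrist camera it gives the pose at the moment of the call.
- r.hand_in(): hands the job in, once; it reports no verdict.
The state is a dict: "time_s": time; "joints": joint angles; "dq": joint speeds; "joint_efforts": joint torques, N m; "tool_pos": TCP position; "tool_rot": TCP orientation; "ft_force": force on the tool from outside, world axes, zero at the start; "ft_torque": the same for the moment, N m; "opening": finger opening in mm.
Only numpy, scipy, OpenCV 4.12 (cv2) and the standard library are available. Lean on these libraries where they do the work, as an engineer would, in place of code of your own. Each camera call takes 0.05 s, during which the arm holds its last target. There are 200 camera calls.

## Working session

There is one attempt and no reset: what is moved stays moved. The work goes in short steps, Python scripts to look and compute and a tool call to move; the robot and the scene stay as the last step left them, time stands still between calls to the robot, and variables do not carry over. Pictures are saved under pics/ and viewed, about 8 in all and at most 12, crops included, and the job is handed in when it is done.

Besides the shell and the picture viewer there is one more tool, called as a command line: name --argument value ..., lists and objects as JSON in quotes. arm_command: Moves the arm, as the interface text tells. Its arguments: {"type":"object","properties":{"deltas":{"type":"string"},"claw":{"type":"number"},"squeeze":{"type":"number"}},"required":["deltas"]}

```bash
mkdir -p pics; ls
python3 - <<'E'
from workcell import r
import cv2,numpy as np
for n in("scene","top"):
    im=r.camera(n); cv2.imwrite(f"pics/{n}0.png",im[:,:,::-1])
    c=r.get_calibration(n); print(n,c)
o=r.get_obs(); print(o['time_s'],o['tool_rot'],o['opening'],o['ft_force'])
E
```

```text
pics
scene {'K': array([[390.45890839,   0.        , 278.56144215],
       [  0.        , 390.45890839, 210.7592882 ],
       [  0.        ,   0.        ,   1.        ]]), 'k1': 0.023739517204249837, 'R': array([[ 0.82614721,  0.56309242, -0.02019206],
       [ 0.4078227 , -0.62230083, -0.66814843],
       [-0.38879485,  0.54375418, -0.74375397]]), 't': array([-437.38451836, -117.13255904, 1311.78431812])}
top {'K': array([[501.35343921,   0.        , 289.18156326],
       [  0.        , 501.35343921, 210.02393905],
       [  0.        ,   0.        ,   1.        ]]), 'k1': -0.17694567298247538, 'R': array([[ 0.0030111 , -0.99997395, -0.00656022],
       [-0.99617388, -0.00242654, -0.08735962],
       [ 0.08734142,  0.00679816, -0.99615524]]), 't': array([   4.61725773,  537.60287135, 1407.27277997])}
0.1 [[ 2.83837850e-01 -9.58872292e-01 -4.00717613e-05]
 [-9.58871687e-01 -2.83837718e-01  1.11250543e-03]
 [-1.07812451e-03 -2.77347472e-04 -9.99999380e-01]] 87.89948058832309 [-0.96944124 -0.0081877  -0.51756162]
```

View pics/scene0.png

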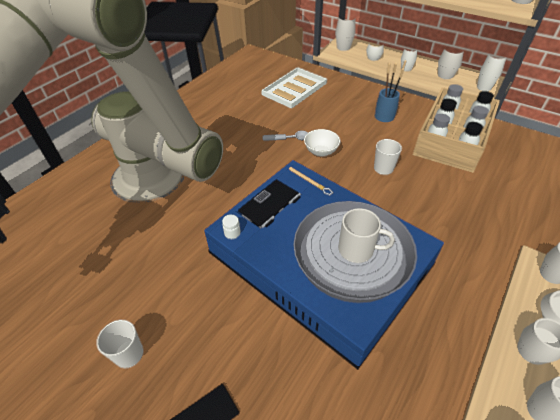

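View pics/top0.png

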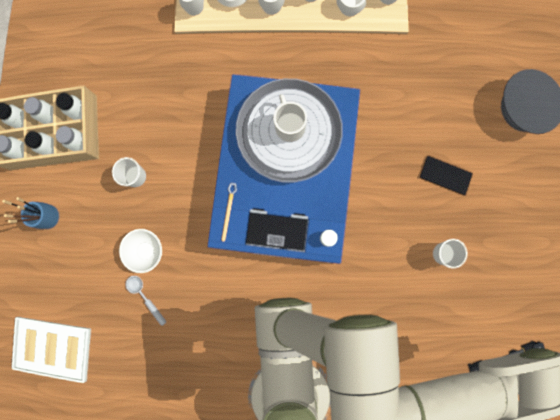

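```bash
cat > h.py <<'E'
import numpy as np,cv2
def proj(c,X):
    p=np.asarray(X,float).reshape(-1,3)@c['R'].T+c['t']; s=p[:,:2]/p[:,2:]
    s=s*(1+c['k1']*(s**2).sum(1,keepdims=True)); return s@c['K'][:2,:2].T+c['K'][:2,2]
def ray(c,uv,z):
    """world point at height z seen at pixel uv"""
    d=(np.array(uv,float)-c['K'][:2,2])/np.diag(c['K'])[:2]; s=d.copy()
    for _ in range(20): s=d/(1+c['k1']*(s@s))
    v=c['R'].T@np.r_[s,1]; o=-c['R'].T@c['t']; return o+v*(z-o[2])/v[2]
def w2b(p,X):
    X=np.asarray(X,float).reshape(-1,3); c,s=np.cos(p[2]),np.sin(p[2])
    return np.c_[p[0]+c*X[:,0]-s*X[:,1],p[1]+s*X[:,0]+c*X[:,1],X[:,2]]
E
python3 - <<'E'
from workcell import r
from h import *
from scipy.optimize import minimize
box=[[x,y,z] for x in(-220,265) for y in(-180,180) for z in(0,115)]
M={}
for n in("scene","top"):
    im=cv2.imread(f"pics/{n}0.png").astype(int); b,g,rr=im[...,0],im[...,1],im[...,2]
    m=((b>rr*1.8)&(b>50)&(b>g*1.3)).astype(np.uint8)
    k,l,st,_=cv2.connectedComponentsWithStats(m); i=1+st[1:,4].argmax()
    h=cv2.convexHull(np.argwhere(l==i)[:,::-1].astype(np.int32)); M[n]=(r.get_calibration(n),h.reshape(-1,2).astype(np.float32)); print(n,st[i])
def cost(p,ns=("scene","top")):
    e=0
    for n in ns:
        c,h=M[n]; q=cv2.convexHull(proj(c,w2b(p,box)).astype(np.float32))
        A,B=cv2.contourArea(q),cv2.contourArea(h); I=cv2.intersectConvexConvex(q,h.reshape(-1,1,2))[0]
        e+=1-I/(A+B-I)
    return e
c=M['top'][0]; g=(ray(c,(285,170),115)); p0=[g[0],g[1],-0.1]; print(p0)
for ns in(("scene","top"),("top",),("scene",)):
    s=minimize(cost,p0,args=(ns,),method='Nelder-Mead',options=dict(initial_simplex=[p0,[p0[0]+30,p0[1],p0[2]],[p0[0],p0[1]+30,p0[2]],[p0[0],p0[1],p0[2]+.1]],maxiter=600)); print(ns,s.x,s.fun)
    if len(ns)==2: p=s.x
np.save('p.npy',p)
print(w2b(p,[[-179,0,122.5],[-109,0,117],[-165,48,101.5],[-145,-2,95]]).round(1))
for n,bx in(("top",(180,180,380,280)),("scene",(200,150,340,260))):
    im=cv2.imread(f"pics/{n}0.png"); x0,y0,x1,y1=bx; S=4 if n=="top" else 5
    im=cv2.resize(im[y0:y1,x0:x1],None,fx=S,fy=S)
    for q in (proj(M[n][0],w2b(p,[[-179,0,122.5],[-197,78,122.5],[-197,-78,122.5],[-109,0,122],[-220,180,115],[-220,-180,115]]))-[x0,y0])*S: cv2.circle(im,(int(q[0]),int(q[1])),4,(0,0,255),-1)
    cv2.imwrite(f"pics/{n}c.png",im)
E
```

```text
scene [  205   161   238   205 13738]
top [  208    75   151   188 11288]
[np.float64(637.7340164184915), np.float64(17.043915739096345), -0.1]
('scene', 'top') [ 6.25077060e+02  2.29436618e+01 -1.19912589e-01] 0.06580459633478775
('top',) [ 6.28742988e+02  2.23349247e+01 -1.21787524e-01] 0.020239850458851127
('scene',) [ 6.25645569e+02  2.95955292e+01 -1.17981417e-01] 0.03921281167537849
[[447.4  44.4 122.5]
 [516.9  36.  117. ]
 [467.   90.3 101.5]
 [480.9  38.3  95. ]]
```

View pics/topc.png

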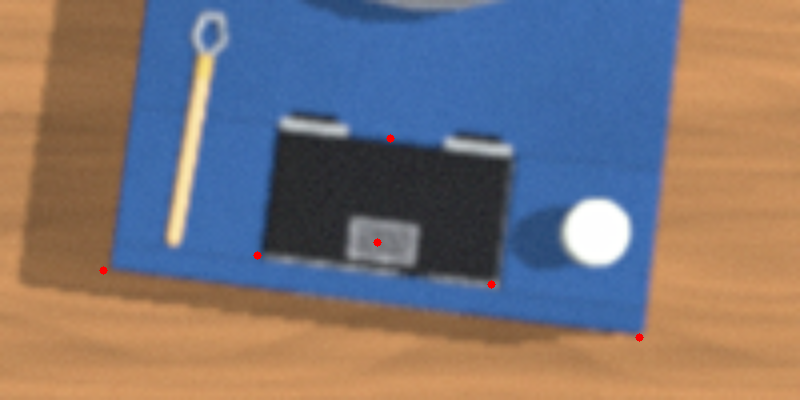

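arm_command --deltas "13 27 0 -1.2;13 27 0 -1.2;13 27 0 -1.2;13 27 0 -1.2;13 27 0 -1.2;13 27 0 -1.2;13 27 0 -1.2;13 27 0 -1.2;13 27 0 -1.2;13 27 0 -1.2" --claw 1 --squeeze 10

```text
time_s: 0.93
tool_pos: [279.2, -231.9, 238.6]
tool_rot: [[0.077, -0.997, -0.0], [-0.997, -0.077, 0.0], [-0.0, 0.0, -1.0]]
ft_force: [0.2, -0.4, 0.0]
opening: 23.6
```

arm_command --deltas "13 27 0 -1.2;13 27 0 -1.2;13 27 0 -1.2;13 27 0 -1.2;13 27 0 -1.2;13 27 0 -1.2;13 27 0 -1.2;13 27 0 -1.2;13 27 0 -1.2;13 27 0 -1.2"

```text
time_s: 1.77
tool_pos: [409.2, 38.2, 238.6]
tool_rot: [[-0.131, -0.991, -0.0], [-0.991, 0.131, -0.0], [0.0, 0.0, -1.0]]
ft_force: [0.4, -0.6, 0.4]
opening: 0.3
```

Run:
```python
from workcell import r
from h import *
c=r.get_calibration("wrist"); o=r.get_obs(); im=r.camera("wrist")[:,:,::-1].copy()
p=np.load('p.npy'); p[1]-=4
print(o['time_s'],o['tool_pos'],o['tool_rot'][:,0],o['ft_force'],o['opening'],c['K'][0,0])
np.savez('wc1.npz',**c); cv2.imwrite('pics/w1raw.png',im)
for q in proj(c,w2b(p,[[-179,0,122.5],[-197,78,122.5],[-197,-78,122.5],[-109,0,122],[-220,180,115],[-220,-180,115]])): print(q.round(1)); cv2.circle(im,(int(q[0]),int(q[1])),3,(0,0,255),-1)
cv2.imwrite('pics/w1.png',im)
```

```text
1.7667 [409.2418819   38.20798326 238.59402758] [-1.31493001e-01 -9.91317098e-01  3.72048938e-05] [ 0.37874786 -0.64366413  0.43567656] 0.29013967259024825 334.3657653259864
[271.8 159.5]
[173.9 183.5]
[370.7 181.1]
[269.7  61.5]
[ 56.5 210.2]
[490.4 205. ]
```

View pics/w1.png

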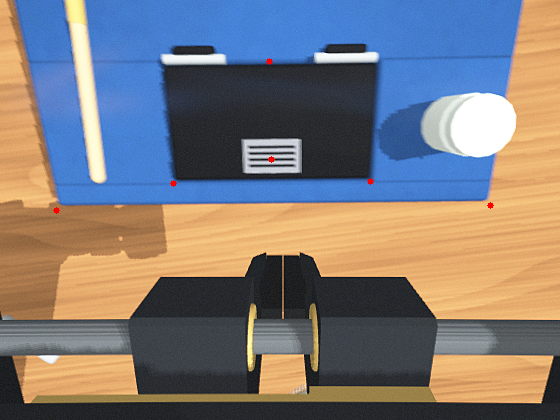

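Run:
```python
from h import *
from scipy.optimize import least_squares
c=dict(np.load('wc1.npz')); from workcell import r; ct=r.get_calibration("top")
W=[[-179,0,122.5],[-194,78,122.5],[-194,-78,122.5],[-220,180,115],[-220,-180,115]]
u=np.array([(272,156),(177,181),(370,179),(61,204),(488,199)],float)
ut=np.array([(383,241),(263,255),(498,284),(112,269),(643,332)])/4+[180,180]
f=lambda p:np.r_[(proj(c,w2b(p,W))-u).ravel(),2*(proj(ct,w2b(p,W))-ut).ravel()]
s=least_squares(f,[628,18,-.12]); print(s.x,s.fun.reshape(-1,2).round(1)); np.save('p.npy',s.x)
p=s.x
for n,X in dict(pad=[-179,0,122.5],hinge=[-109,0,117],near=[-165,48,101.5],power=[-145,-2,95],behind=[-60,0,190]).items(): print(n,w2b(p,X)[0].round(1))
print('wheel x',np.cos(p[2]),np.sin(p[2]))
```

```text
[ 6.26285952e+02  1.85915466e+01 -1.18178710e-01] [[ 0.4  1.9]
 [-3.  -2.7]
 [ 1.8 -3.4]
 [-4.   5.1]
 [ 3.4  4.2]
 [ 0.7  0. ]
 [ 0.9 -2.9]
 [ 0.5 -3. ]
 [-0.9  0.1]
 [ 1.8  1.6]]
pad [448.5  39.7 122.5]
hinge [518.   31.4 117. ]
near [468.1  85.7 101.5]
power [482.1  33.7  95. ]
behind [566.7  25.7 190. ]
wheel x 0.9930250198043273 -0.11790381691283516
```

arm_command --deltas "20 1 -30;21 0.5 -30;0 0 -25;0 0 -10;0 0 -8;0 0 -6;0 0 -4;0 0 0"

```text
$.deltas[0]: bad value
```

arm_command --deltas "20 1 -30 0;21 0.5 -30 0;0 0 -25 0;0 0 -10 0;0 0 -8 0;0 0 -6 0;0 0 -4 0;0 0 0 0"

```text
time_s: 2.48
tool_pos: [449.9, 38.0, 125.6]
tool_rot: [[-0.131, -0.991, -0.0], [-0.991, 0.131, 0.0], [-0.0, 0.0, -1.0]]
ft_force: [-0.8, 0.5, 0.2]
opening: 1.0
```

arm_command --deltas "0 0.5 -3 0;0 0.5 -2 0;0 0 -1.5 0;0 0 0 0"

```text
time_s: 2.82
tool_pos: [450.3, 38.9, 119.5]
tool_rot: [[-0.131, -0.991, 0.001], [-0.991, 0.131, -0.0], [0.0, -0.001, -1.0]]
ft_force: [-0.1, -1.5, 3.3]
opening: 0.4
```

arm_command --deltas "0 0 -1.5 0;0 0 0 0;0 0 0 0"

```text
time_s: 3.07
tool_pos: [450.3, 38.9, 118.1]
tool_rot: [[-0.131, -0.991, 0.001], [-0.991, 0.131, -0.0], [0.0, -0.001, -1.0]]
ft_force: [-1.6, -2.0, 5.2]
opening: 0.3
```

arm_command --deltas "0 0 -0.6 0;0 0 0 0;-10 0 38 0;-10 0 38 0;-10 0 38 0;-10 0 28 0;0 0 0 0;0 0 0 0;0 0 0 0;0 0 0 0"

```text
time_s: 3.9
tool_pos: [409.7, 39.2, 257.7]
tool_rot: [[-0.131, -0.991, -0.003], [-0.991, 0.131, 0.001], [-0.0, 0.003, -1.0]]
ft_force: [0.2, -0.9, -0.4]
opening: 0.6
```

arm_command --deltas "0 0 0 0;0 0 0 0;0 0 0 0;0 0 0 0"

```text
time_s: 4.23
tool_pos: [410.0, 39.1, 258.8]
tool_rot: [[-0.131, -0.991, -0.001], [-0.991, 0.131, 0.0], [-0.0, 0.001, -1.0]]
ft_force: [0.7, 0.1, -0.0]
opening: 0.2
```

Run:
```python
from workcell import r
from h import *
p=np.load('p.npy'); p[0]+=2
P=[[-165,48,101.5],[-145,-2,95],[-150,-50,101.5]]+[[-86,0,201],[-200,80,115],[-200,-80,115]]
c=r.get_calibration("wrist"); o=r.get_obs(); im=r.camera("wrist")[:,:,::-1].copy(); print(o['time_s'],o['tool_pos'],o['ft_force'])
np.savez('wc2.npz',**c)
for q in proj(c,w2b(p,P)): print(q.round(1)); cv2.circle(im,(int(q[0]),int(q[1])),2,(0,0,255),-1)
t=r.camera("scene")[:,:,::-1].copy()
cv2.imwrite('pics/w2.png',np.hstack([cv2.resize(im,(460,345)),cv2.resize(t[120:330,180:390],(340,345))]))
cv2.imwrite('pics/w2raw.png',im)
```

```text
4.2333 [409.995054    39.08534127 258.78715257] [ 0.69439386  0.09029335 -0.02877403]
[219.8 134.9]
[276.2 110.4]
[331.5 115.6]
[266.7  -8.2]
[183.  177.5]
[366.5 175.1]
```

View pics/w2.png

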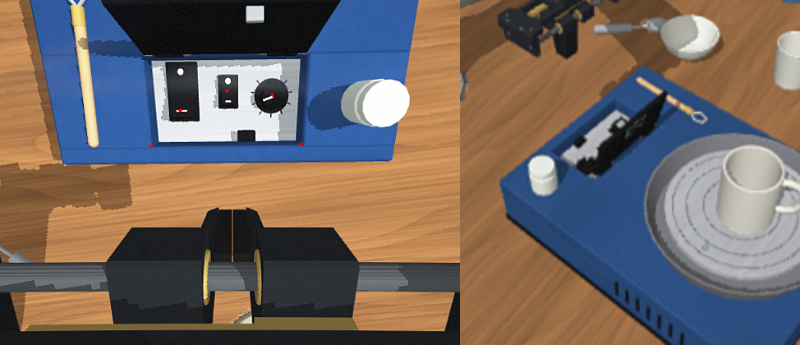

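Run:
```python
from h import *
c=dict(np.load('wc2.npz')); print(-c['R'].T@c['t']-[410,39.1,258.8],c['R'][2])
```

```text
[ 71.91401616 -10.7156585  144.91455414] [-0.28358014  0.03758186 -0.95821183]
```

arm_command --deltas "20 15 -30 0;20 15 -30 0;20 15 -30 0;0 0 -20 0;0 0 -15 0;0 0 -10 0;0 0 -8 0;0 0 0 0"

```text
time_s: 5.0
tool_pos: [469.6, 84.0, 115.2]
tool_rot: [[-0.131, -0.991, -0.002], [-0.991, 0.131, 0.0], [0.0, 0.002, -1.0]]
ft_force: [-0.8, 0.9, -0.0]
opening: 0.0
```

arm_command --deltas "0 1 -5 0;0 0.5 -5 0;0 0 -3 0;0 0 -3 0;0 0 -2 0;0 0 0 0"

```text
time_s: 5.5
tool_pos: [469.9, 85.5, 97.9]
tool_rot: [[-0.131, -0.991, -0.0], [-0.991, 0.131, -0.0], [0.0, 0.0, -1.0]]
ft_force: [-0.3, -1.0, -0.0]
opening: 0.5
```

arm_command --deltas "0 0 -1.5 0;0 0 -1 0;0 0 0 0;0 0 0 0"

```text
time_s: 5.83
tool_pos: [470.0, 85.6, 95.6]
tool_rot: [[-0.131, -0.991, 0.0], [-0.991, 0.131, -0.0], [0.0, -0.0, -1.0]]
ft_force: [-0.0, -0.3, -0.4]
opening: 0.4
```

arm_command --deltas "0 0 -1 0;0 0 -0.7 0;0 0 0 0;0 0 0 0"

```text
time_s: 6.17
tool_pos: [470.2, 85.6, 95.3]
tool_rot: [[-0.13, -0.991, 0.001], [-0.991, 0.13, -0.0], [0.0, -0.001, -1.0]]
ft_force: [-6.7, -1.4, 15.5]
opening: 0.4
```

arm_command --deltas "0 0 20 0;0 0 40 0;0 0 40 0;-20 -15 40 0;-20 -15 25 0;-20 -15 0 0;0 0 0 0;0 0 0 0"

```text
time_s: 6.83
tool_pos: [412.1, 42.0, 254.6]
tool_rot: [[-0.132, -0.991, 0.001], [-0.991, 0.132, -0.0], [-0.0, -0.001, -1.0]]
ft_force: [-0.3, 0.4, 0.3]
opening: 0.8
```

Run:
```python
from workcell import r
from h import *
im=r.camera("wrist")[:,:,::-1].copy(); o=r.get_obs(); print(o['time_s'],o['tool_pos'],o['ft_force'])
cv2.imwrite('pics/w3.png',np.hstack([cv2.resize(cv2.imread('pics/w2raw.png')[60:190,160:390],None,fx=1.7,fy=1.7),cv2.resize(im[60:190,160:390],None,fx=1.7,fy=1.7)]))
```

```text
6.8833 [412.50680926  42.36607505 254.21840543] [-0.02948077 -0.22720321  0.21820409]
```

View pics/w3.png

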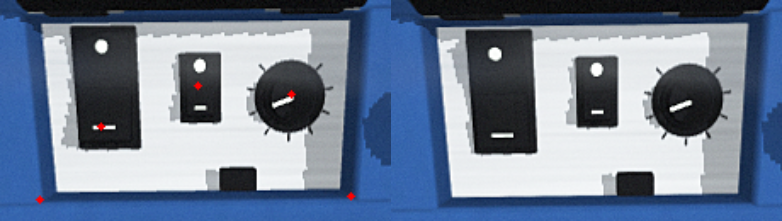

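arm_command --deltas "32 -3 0 0;32 -3 0 0;32 -3 0 0;32 -4 0 0;33 -4 0 0;0 0 -20 0;0 0 -20 0;0 0 -15 0;0 0 -10 0;0 0 0 0"

```text
time_s: 7.72
tool_pos: [572.8, 26.0, 186.4]
tool_rot: [[-0.13, -0.991, -0.005], [-0.991, 0.13, 0.001], [-0.0, 0.005, -1.0]]
ft_force: [0.0, -0.3, 0.8]
opening: 0.4
```

arm_command --deltas "-8 0.9 0 0;-8 0.9 0 0;-8 0.9 0 0;-7 0.9 0 0;-7 0.9 0 0;-6.2 0.7 0 0;-6.2 0.7 0 0;-6.1 0.8 0 0;0 0 0 0"

```text
time_s: 8.47
tool_pos: [515.8, 32.2, 189.2]
tool_rot: [[-0.131, -0.991, -0.001], [-0.991, 0.131, 0.0], [0.0, 0.001, -1.0]]
ft_force: [0.2, -1.3, 0.6]
opening: 0.6
```

Run:
```python
from workcell import r
from h import *
o=r.get_obs(); print(o['tool_pos'],o['ft_force'])
t=r.camera("scene")[:,:,::-1]; w=r.camera("wrist")[:,:,::-1]
cv2.imwrite('pics/s4.png',np.hstack([cv2.resize(t[100:310,180:390],(420,420)),cv2.resize(w,(380,420))]))
```

```text
[515.84972694  32.22192146 189.23433433] [ 0.22567049 -1.29907664  0.63499338]
```

View pics/s4.png

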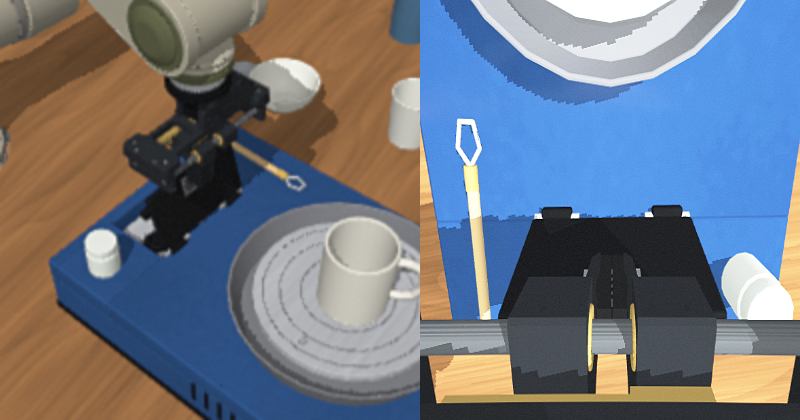

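arm_command --deltas "-9 1 -3 0;-9 1.1 -4 0;-8.2 1 -4.5 0;-8.2 0.9 -5 0;-6.8 0.8 -6.5 0;-6.7 0.8 -7 0;0 0 0 0"

```text
time_s: 9.15
tool_pos: [468.1, 37.7, 158.4]
tool_rot: [[-0.131, -0.991, -0.002], [-0.991, 0.131, 0.0], [0.0, 0.002, -1.0]]
ft_force: [0.0, -0.9, -0.0]
opening: 0.4
```

arm_command --deltas "-4.8 0.6 -8 0;-4.8 0.5 -9 0;-3 0.4 -9 0;-2 0.3 -8 0;0 0 -2 0;0 0 0 0"

```text
time_s: 9.65
tool_pos: [454.4, 39.4, 122.8]
tool_rot: [[-0.131, -0.991, -0.001], [-0.991, 0.131, 0.0], [0.0, 0.001, -1.0]]
ft_force: [1.6, -0.7, 1.9]
opening: 0.5
```

arm_command --deltas "-2 0.2 -2 0;-1 0 -2 0;0 0 -1.5 0;0 0 -0.7 0;0 0 0 0;0 0 0 0"

```text
time_s: 10.15
tool_pos: [451.4, 39.6, 118.0]
tool_rot: [[-0.131, -0.991, 0.001], [-0.991, 0.131, -0.0], [0.0, -0.001, -1.0]]
ft_force: [-2.0, 0.2, 13.8]
opening: 0.4
```

At the stop (13.8 N). Let go slowly, then withdraw.

arm_command --deltas "0 0 2 0;0 0 3 0;0 0 3 0;0 0 10 0;0 0 30 0;-10 0 40 0;-20 0 40 0;-10 0 5 0;0 0 0 0;0 0 0 0"

```text
time_s: 10.98
tool_pos: [412.3, 39.7, 246.8]
tool_rot: [[-0.131, -0.991, -0.001], [-0.991, 0.131, 0.0], [-0.0, 0.001, -1.0]]
ft_force: [0.2, -1.1, 0.2]
opening: 0.5
```

arm_command --deltas "0 0 0 0;0 0 0 0;0 0 0 0;0 0 0 0;0 0 0 0;0 0 0 0;0 0 0 0;0 0 0 0"

```text
time_s: 11.65
tool_pos: [412.7, 39.6, 247.3]
tool_rot: [[-0.131, -0.991, -0.0], [-0.991, 0.131, 0.0], [-0.0, 0.0, -1.0]]
ft_force: [-0.4, 0.2, 0.4]
opening: 0.6
```

Run:
```python
from workcell import r
from h import *
o=r.get_obs(); print(o['time_s'],o['tool_pos'],o['ft_force'])
t=r.camera("scene")[:,:,::-1]; w=r.camera("wrist")[:,:,::-1]
cv2.imwrite('pics/s5.png',np.hstack([cv2.resize(t,(420,315)),cv2.resize(w,(380,315))]))
```

```text
11.65 [412.71683573  39.64241706 247.28241354] [-0.44265683  0.2147805   0.37739175]
```

View pics/s5.png

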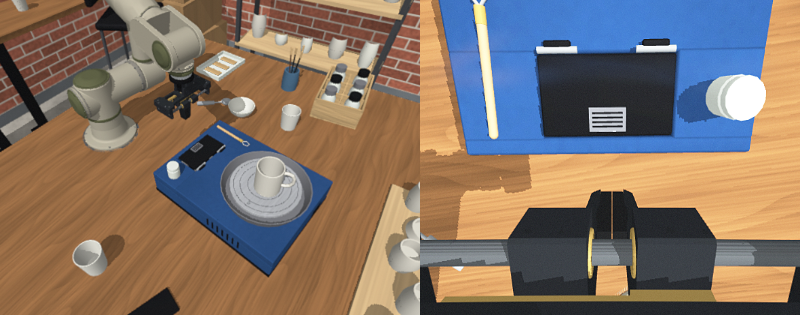

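The cover is lying shut with the pad at about (607,120), and it has stayed shut for over 1 s after release. The pot, tool, mug and cups look where they were. I'm handing it in.

```bash
python3 -c "
from workcell import r
print(r.hand_in())"
```

```text
the job is handed in; nothing more can be done
None
```

I set the wheel to turn the other way and handed the job in at about 11.7 s. The hand-in gives no verdict, so these are my own checks:

- **Cover opening:** I pressed the ribbed pad about 5 mm and let go. The pictures showed the cover standing open.
- **Large rocker:** I pressed its near end down to a firm stop at 95.3 mm, feeling 15 N (95 mm is the height given for that end down). I didn't feel the snap itself, because no force showed in the readings before the stop. The close-up afterwards was consistent with it having snapped over, though the picture alone doesn't prove it.
- **Cover closing:** I pushed the cover over from behind and pressed it to its stop at 118 mm (13.8 N). The last picture, over 1 s after I let go, showed it still shut.
- **Things to leave alone:** The power rocker and the knob's pointer looked unchanged in the close-up before closing. In the last picture the things in view stood where they had been. I judged this by eye and did not measure it.
- **Arm:** It ended about 125 mm above the cover, touching nothing, with force readings at noise level.

The first estimates of the wheel's position from the two fixed cameras disagreed by up to 7 mm. I corrected this with a close look from the wrist camera, and the contacts matched the corrected position.

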